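Open the stove flue past its lockout collar

ROBOT

A 6-joint arm with a two-finger parallel gripper is mounted at the origin on the work surface. World frame = base frame: x ahead of the robot, y to its left, z up, the work surface at z = 0. Lengths are in mm, angles in degrees, forces in N, time in s.
With the tool pointing down it reaches from about 300 to 850 mm from the base axis. Payload 4.2 kg.
Tool frame: the origin (TCP) lies between the finger pads; the fingertips stand 25 mm ahead of it and the grasp point (between the pads) lies 6 mm ahead of it; x points along the fingers, y is the direction in which the jaws open and shut, and the axes are right-handed (so a half turn about x gives the same grasp; the last joint's range is limited). The gripper opens to 91 mm and grips with 3 to 60 N. Pads are 32 mm wide; open, the fingers measure 118 mm over their backs; the gripper's body (76 mm by 178 mm) begins 60 mm behind the grasp point.
Start: joints at [72.021, 18.312, 89.639, -0, 72.044, -1.146], TCP at [166.517, 550.375, 238.976] pointing down, gripper open.
Joint ranges: [-177.97, 177.97], [-48.28, 115.42], [12.27, 149.76], [-77.06, 257.06], [2.81, 150.46], [-146.56, 146.56]. Speed limits (degrees/s): [147.25, 147.25, 180, 180, 180, 180].

INTERFACE

Orientations are given as [roll, pitch, yaw] about the fixed x, y, z axes, in that order (R = Rz(yaw) Ry(pitch) Rx(roll)).
In Python, from workcell import env gives the robot as it stands.
- The arm moves only by the tool jog_arm, never from a script. Its argument "plan" is one flat list of numbers, 4 for each row, row after row: the shift along the tool's x, y, z in cm, then the turn about the tool's x in units of 6 degrees (1.0 is 6 degrees). In form: [tx, ty, tz, turn, tx, ty, tz, turn, ...]. A call has 1 to 12 rows; each row shifts and turns the commanded pose from where the row before left it, along the tool's axes as they then stand; what a row does not reach is not made up. A row lasts 1/12 s, in which the tool goes at most 41.7 mm and 7.16 degrees, less where a joint would pass 70% of its speed; a pose out of reach is approached as far as the arm can. A call with a gripper value outside its range is refused whole. "claw" is the finger opening in cm, from 0 to 9.12, set as the call begins (left out, the last holds). The fingers move at their own pace and stop on an object; "newtons" is the grip in N (left out, the last holds). Time passes only in rows, so rows that do not move let the fingers close. It gives the time, the measured TCP pose, the force and the opening at its end, in the units of the state.
- env.state(): the state, without advancing time (a new reading comes with each control period).
- env.grab_frame(name): name is "scene" or "top" or "wrist"; returns the picture (400x640x3 uint8, red, green, blue); there is no depth.
- env.calibration(name): a dict with "vertical_fov" (degrees; the focal length in pixels is half the picture's height over the tangent of half this angle, whatever the lens; pixels are square), "cx", "cy" (the principal point, pixels), "k1" (the pictures are not rectified: a ray, as slopes to the right and down, at radius r is drawn at 1 + k1 r^2 times it, then the intrinsics apply), "origin" and "orientation" of the camera in the world; the wrist camera has in their place "T_tool_cam" (4x4, takes a point from camera to tool coordinates, whose origin is the TCP and whose axes are the tool frame's). Camera axes: x right, y down, z forward; pixel columns grow to the right and rows downward; lengths in mm; the calibration is good to about 2 mm. A picture is of the moment at which its call begins: read the wrist's pose just before it. calibration takes no time and is no camera call.
- env.job_done(): hands the job in, once; it reports no verdict.
The state is a dict: "time_s": time; "qpos": joint angles; "qvel": joint speeds; "effort": joint torques, N m; "ee_pos": TCP position; "ee_rot": TCP orientation; "force": force on the tool from outside, world axes, zero at the start; "torque": the same for the moment, N m; "gripper_width": finger opening in mm.
Only numpy, scipy, OpenCV 4.12 (cv2) and the standard library are available. Lean on these libraries where they do the work, as an engineer would, in place of code of your own. Each camera call takes 0.05 s, during which the arm holds its last target.

TASK

Open the flue of the stove: on the lever that carries the sliding lockout collar, lift the collar, push the lever away through the raised gate to the far end of its slot, and let the collar drop fully back down beyond the gate. Leave the other lever, the plain one with a ball on top, where it is.

Things in the scene. Friction and masses are not known exactly. Their poses are not given: they have to be found in the camera images.
- flue_lever (a joint): Angle (rad) of the collared lever, a 12 mm steel rod in the slot of a 200 x 100 mm iron housing, top at z = 72 mm. 0 upright, negative leaning to the near end (start), positive to the far end, stops at ±0.32. Pivot 170 mm below the resting collar's middle, along the rod. Stays where left (2 N moves it). The lowered collar is stopped by the gate at -0.22; it drops fully only beyond +0.22.
- collar (a joint): Rise (m) of the collar along the rod: 0 down, 0.034 at the rod's cap. About 3 to 4 N pull it down; it falls when let go. The gate is two steel cheeks on the plate, either side of the rod at mid-slot: 36 mm along the slot, 30 mm wide over both, tops at z = 97 mm. Raised 25 mm straight up at the start and carried level along the slot, the collar clears it, sliding on the rod as needed.
- collar_mid (a point): Middle of the collar, on the rod's axis: steel sleeve 32 mm in diameter, 30 mm tall, top 6 mm a 40 mm flange; rod and 18 mm cap end 55 mm above this point. z runs up the rod, x (made level) along the slot from near to far end, y level across the slot. It leans with the lever (to 0.32 rad along x), so hold it with a finger on each side across the slot (closing along y): it can tilt between them.
- air_knob (a point): Centre of the 34 mm steel ball on top of the plain air lever, which has no collar and no gate and stands in a second housing of the same size, left or right of the first. To be left alone.

How it is judged:
By the outcome, as a careful person would: the job done as asked, in the order asked, and still so for the second after the job is handed in, with the robot touching nothing.
It also fails if it takes over 32 s, if anything falls off the work surface, if the arm or the gripper's body presses on something with over 40 N, if the wrist force passes 120 N, or if a joint passes its speed limit or range.

## Working session

There is one attempt and no reset: what is moved stays moved. The work goes in short steps, Python scripts to look and compute and a tool call to move; the robot and the scene stay as the last step left them, time stands still between calls to the robot, and variables do not carry over. Pictures are saved under pics/ and viewed, and the job is handed in when it is done.

Besides the shell and the picture viewer there is one more tool, called after "Call:" as a command line: name --argument value ..., lists and objects as JSON in quotes. jog_arm: Moves the arm, as the interface text tells. Its arguments: {"type":"object","properties":{"plan":{"type":"array"},"claw":{"type":"number"},"newtons":{"type":"number"}},"required":["plan"]}

```bash
mkdir -p pics; ls; cat > h.py <<'E'
from workcell import env
import numpy as np, cv2
from scipy.spatial.transform import Rotation as R
def cam(n):
    c=env.calibration(n); f=200/np.tan(np.radians(c['vertical_fov'])/2); return c,f
def ray(n,u,v,st=None):
    c,f=cam(n); K=np.array([[f,0,c['cx']],[0,f,c['cy']],[0,0,1]])
    xd=np.array([(u-c['cx'])/f,(v-c['cy'])/f]); x=xd.copy()
    for _ in range(30): x=xd/(1+c['k1']*(x@x))
    d=np.array([x[0],x[1],1])
    if n=='wrist':
        T=np.array(c['T_tool_cam']); Rt=R.from_euler('xyz',st['ee_rot'],degrees=True).as_matrix()
        return Rt@T[:3,3]+st['ee_pos'], Rt@T[:3,:3]@d
    return np.array(c['origin']),orient(c['orientation'])@d
def orient(o):
    o=np.array(o)
    return o if o.shape==(3,3) else R.from_euler('xyz',o,degrees=True).as_matrix()
def onz(n,u,v,z,st=None):
    o,d=ray(n,u,v,st); return o+d*(z-o[2])/d[2]
def tri(rs):
    A=0;b=0
    for o,d in rs:
        d=d/np.linalg.norm(d);P=np.eye(3)-np.outer(d,d);A=A+P;b=b+P@o
    p=np.linalg.solve(A,b); return p,[np.linalg.norm((np.eye(3)-np.outer(d,d)/(d@d))@(p-o)) for o,d in rs]
E
python3 - <<'E'
from h import *
s=env.state();print(s)
for n in ['scene','top','wrist']:
    print(n,env.calibration(n)); cv2.imwrite(f'pics/{n}0.png',env.grab_frame(n)[:,:,::-1])
E
```

```text
pics
{'time_s': 0.0, 'qpos': array([ 7.20189015e+01,  1.83504690e+01,  8.97078551e+01, -1.40367463e-03,
        7.20430767e+01, -1.14637388e+00]), 'qvel': array([-0.00595058,  0.0269612 ,  0.08969963, -0.04247273,  0.03380894,
       -0.06289109]), 'effort': array([-2.03856485e-03, -4.12465882e+01, -2.31970561e+01,  7.24381255e-02,
        4.56136640e-02, -1.37262928e-04]), 'ee_pos': array([166.39182212, 549.90594086, 238.12217309]), 'ee_rot': array([ -90.39234982,   89.8985904 , -107.22664052]), 'force': array([-0.35681089,  0.27084347,  1.37007302]), 'torque': array([ 0.02576212,  0.01610675, -0.02573006]), 'gripper_width': 91.21778107869414}
scene {'vertical_fov': 45.80496878759962, 'cx': 318.03635187457724, 'cy': 201.952811849534, 'k1': -0.10602734518297625, 'origin': array([1074.62274495, -301.91852794,  591.35864517]), 'orientation': array([-129.91177616,   -1.09581916,   62.96681603])}
top {'vertical_fov': 44.45244412678639, 'cx': 328.49574644967646, 'cy': 194.98788909843879, 'k1': -0.14352906018941597, 'origin': array([435.36207392,  15.43613687, 926.63400825]), 'orientation': array([-172.25486774,   -1.78947229,  -91.36699239])}
wrist {'vertical_fov': 61.079327095783846, 'cx': 322.77657397620595, 'cy': 193.90166027377424, 'k1': -0.05763422939084835, 'T_tool_cam': array([[-7.43249006e-04, -2.80143514e-01,  9.59957842e-01,
        -1.45853917e+02],
       [ 9.99999694e-01,  2.44018693e-05,  7.81372651e-04,
        -1.00639479e-01],
       [-2.42321246e-04,  9.59958130e-01,  2.80143410e-01,
        -7.87908142e+01],
       [ 0.00000000e+00,  0.00000000e+00,  0.00000000e+00,
         1.00000000e+00]])}
```

View pics/scene0.png

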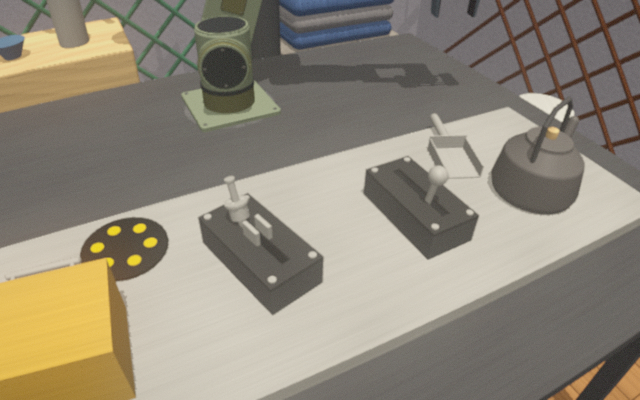

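View pics/top0.png

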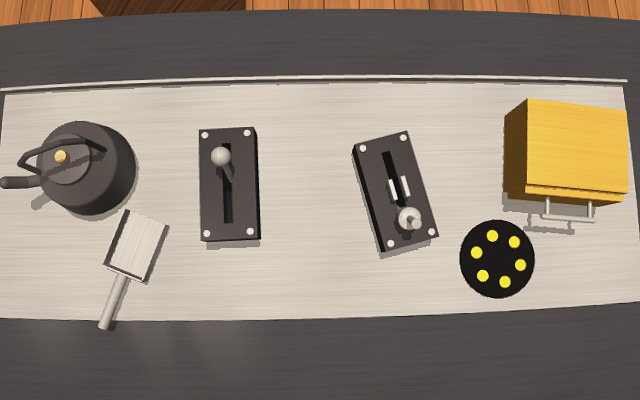

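View pics/wrist0.png

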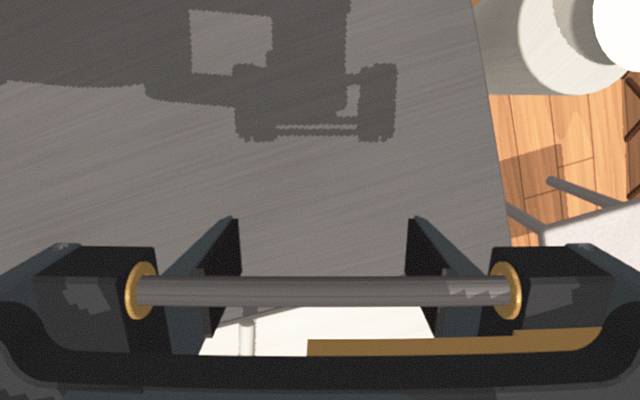

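The top view shows the collared lever in the right housing, with the collar near (409,217). The plain ball lever is at (221,156). I'll zoom in for accurate pixels.

```bash
python3 - <<'E'
import cv2
a=cv2.imread('pics/top0.png')[120:265,340:450]; b=cv2.imread('pics/scene0.png')[165:315,190:330]
cv2.imwrite('pics/topz.png',cv2.resize(a,None,fx=4,fy=4,interpolation=cv2.INTER_CUBIC))
cv2.imwrite('pics/scz.png',cv2.resize(b,None,fx=4,fy=4,interpolation=cv2.INTER_CUBIC))
E
```

```text
(no output)
```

View pics/topz.png

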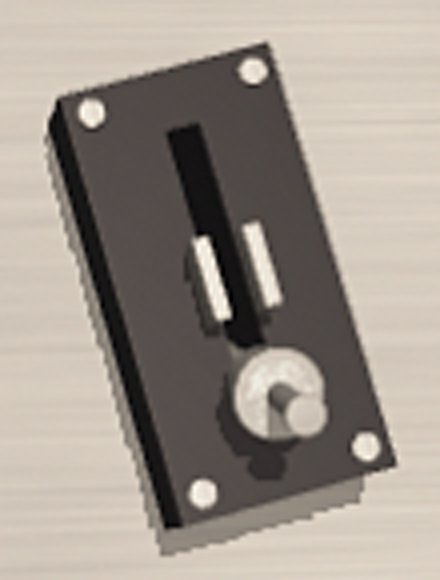

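View pics/scz.png

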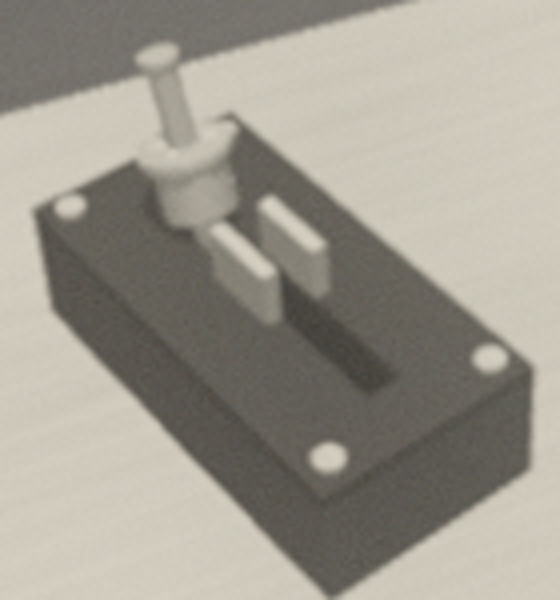

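```bash
cat > m.py <<'E'
from h import *
o=.4
T=lambda x,y:(340+x/4-o,120+y/4-o); S=lambda x,y:(190+x/4-o,165+y/4-o)
t=[T(92,112),T(253,70),T(203,493),T(367,446)]
P=np.array([onz('top',*p,72) for p in t]);print(P.round(1))
print('sizes',[np.linalg.norm(P[a]-P[b]).round(1) for a,b in ((0,1),(2,3),(0,2),(1,3),(0,3),(1,2))])
for p in (S(70,206),S(489,358),S(328,457)): print('scene screw',onz('scene',*p,72).round(1))
c=P.mean(0); ax=(P[0]+P[1]-P[2]-P[3]);ax/=np.linalg.norm(ax);print('ctr',c,'yaw',np.degrees(np.arctan2(ax[1],ax[0])))
for n,a,b in (('cap',T(306,414),S(157,52)),('flange',T(278,393),S(188,150))):
    p,e=tri([ray('top',*a),ray('scene',*b)]); q=p-c; lat=np.array([-ax[1],ax[0],0])
    print(n,p.round(1),np.round(e,1),'along',q@ax,'lat',q@lat)
for a in (T(210,278),T(262,265)):
    p=onz('top',*a,97);q=p-c;print('cheek',p.round(1),q@ax,q@lat)
E
python3 m.py
```

```text
[[ 635.6  -77.3   72. ]
 [ 654.1 -151.2   72. ]
 [ 464.2 -120.5   72. ]
 [ 482.9 -194.6   72. ]]
sizes [np.float64(76.2), np.float64(76.4), np.float64(176.7), np.float64(176.6), np.float64(192.5), np.float64(192.4)]
scene screw [ 478.9 -192.3   72. ]
scene screw [631.4 -75.1  72. ]
scene screw [ 650.1 -148.9   72. ]
ctr [ 559.19792805 -135.89533694   72.        ] yaw 14.18141402702139
cap [ 492.4 -151.4  147.2] [0.3 0.3] along -68.5704260531291 lat 1.3165779973663838
flange [ 504.9 -147.9  105.7] [1.1 1.1] along -55.54764541025779 lat 1.6512830594266603
cheek [ 555.7 -123.2   97. ] -0.28160047985907344 13.16087702768707
cheek [ 561.  -146.2   97. ] -0.81009757731623 -10.387884786657903
```

```bash
python3 - <<'E'
from h import *
s=env.state()
M=R.from_euler('xyz',s['ee_rot'],degrees=True).as_matrix();print(M.round(3))
lat=np.array([-np.sin(np.radians(14.2)),np.cos(np.radians(14.2)),0])
# yaw of tool y vs lat ; turn about tool x (down)
for sg in (1,-1):
    l=M.T@(lat*sg);print('turn about tool x deg',np.degrees(np.arctan2(l[2],l[1])))
for p in ((80,165),(60,155),(135,210),(221,156)):print(onz('top',*p,130).round(0))
E
```

```text
[[-0.     0.29   0.957]
 [-0.001  0.957 -0.29 ]
 [-1.    -0.001 -0.   ]]
turn about tool x deg -31.0348358689404
turn about tool x deg 148.9651641310596
[603. 409. 130.]
[621. 447. 130.]
[524. 309. 130.]
[612. 165. 130.]
```

Call:
jog_arm --plan '[-1,0,0,-1.03,-1,0,0,-1.03,-1,0,0,-1.03,-1,0,0,-1.04,-1,0,0,-1.04,0,0,0,0]' --claw 7 --newtons 20

```text
time_s: 0.65
ee_pos: [166.7, 551.1, 290.7]
ee_rot: [57.3, 89.8, 71.6]
force: [0.3, -0.8, -0.2]
gripper_width: 70.1
```

```bash
cat > rel.py <<'E'
from h import *
import sys
s=env.state(); M=R.from_euler('xyz',s['ee_rot'],degrees=True).as_matrix()
g=np.array([float(a) for a in sys.argv[1:4]])
print(s['time_s'],s['ee_pos'].round(1),'force',s['force'].round(1),'w',s['gripper_width'].round(1));print(M.round(3));print('tool cm',(M.T@(g-s['ee_pos'])/10).round(2), 'q',s['qpos'].round(0))
E
python3 rel.py 504.5 -148 230
```

```text
Traceback (most recent call last):
  File "rel.py", line 5, in <module>
    print(s['time_s'],s['ee_pos'].round(1),'force',s['force'].round(1),'w',s['gripper_width'].round(1));print(M.round(3));print('tool cm',(M.T@(g-s['ee_pos'])/10).round(2), 'q',s['qpos'].round(0))
                                                                           ^^^^^^^^^^^^^^^^^^^^^^^^
AttributeError: 'float' object has no attribute 'round'
```

```bash
sed -i "s/s\['gripper_width'\].round(1)/s['gripper_width']/" rel.py; python3 rel.py 504.5 -148 230
```

```text
0.65 [166.7 551.1 290.7] force [ 0.3 -0.8 -0.2] w 70.14961090094182
[[ 0.001 -0.247  0.969]
 [ 0.003  0.969  0.247]
 [-1.     0.003  0.002]]
tool cm [  5.88 -76.1   15.47] q [ 72.  17.  84.  -0.  79. -32.]
```

Call:
jog_arm --plan '[0,-3.1,0.6,0,0,-3.1,0.6,0,0,-3.1,0.6,0,0,-3.1,0.6,0,0,-3.1,0.6,0,0,-3.1,0.6,0,0,-3.1,0.6,0,0,-3.1,0.6,0,0,-3.1,0.6,0,0,-3.1,0.6,0,0,-3.1,0.6,0,0,-3.1,0.6,0]'

```text
time_s: 1.65
ee_pos: [327.5, 205.7, 288.3]
ee_rot: [-167.9, 90.0, -153.8]
force: [0.3, 0.4, 0.4]
gripper_width: 69.6
```

Call:
jog_arm --plan '[0,-3.1,0.6,0,0,-3.1,0.6,0,0,-3.1,0.6,0,0,-3.1,0.6,0,0,-3.1,0.6,0,0,-3.1,0.6,0,0,-3.1,0.6,0,0,-3.1,0.6,0,0,-3.1,0.6,0,0,-3.1,0.6,0,0,-3.1,0.6,0,0,-1.5,0,0]'

```text
time_s: 2.65
ee_pos: [480.0, -124.6, 287.8]
ee_rot: [-122.1, 89.9, -108.2]
force: [1.0, 0.1, 0.2]
gripper_width: 70.1
```

```bash
python3 rel.py 504.5 -148 230; python3 - <<'E'
from h import *
cv2.imwrite('pics/w1.png',env.grab_frame('wrist')[:,:,::-1]);print(env.state()['ee_pos'])
E
```

```text
2.65 [ 480.  -124.6  287.8] force [1.  0.1 0.2] w 70.12452225901852
[[-0.    -0.24   0.971]
 [-0.001  0.971  0.24 ]
 [-1.    -0.001 -0.   ]]
tool cm [ 5.78 -2.86  1.82] q [ -16.    9.   95.   -0.   76. -120.]
[ 479.93955034 -125.78975559  287.64943785]
```

View pics/w1.png

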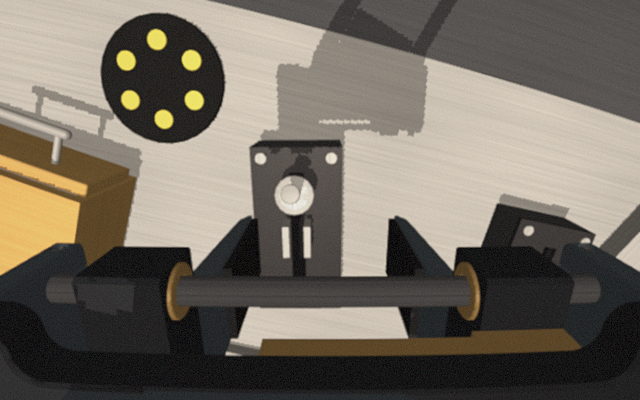

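```bash
python3 - <<'E'
from h import *
import cv2
s=env.state()
im=env.grab_frame('wrist'); cv2.imwrite('pics/w2.png',im[:,:,::-1])
cv2.imwrite('pics/w2z.png',cv2.resize(im[130:280,235:360,::-1],None,fx=4,fy=4,interpolation=cv2.INTER_CUBIC))
print(s['ee_pos'],s['ee_rot'])
np.save('s2.npy',np.r_[s['ee_pos'],s['ee_rot']])
E
```

```text
[ 479.93955034 -125.78975559  287.64943785] [-122.28909121   89.86586708 -108.44786049]
```

View pics/w2z.png

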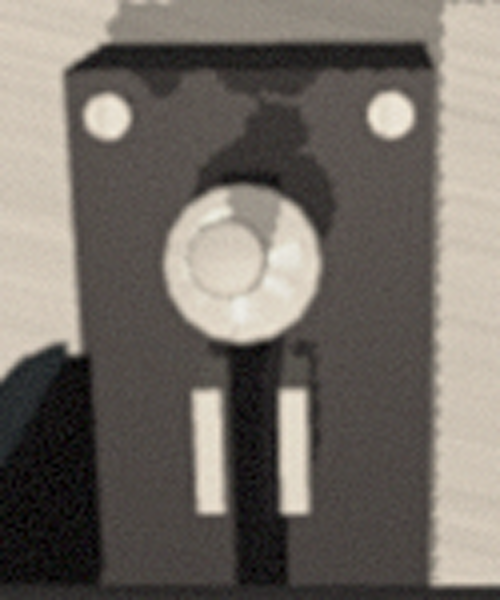

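The wrist zoom shows the near screws at (261,159) and (332,158). The cap is at (291,194) and the flange centre at (295,196).

```bash
python3 - <<'E'
from h import *
a=np.load('s2.npy');st=dict(ee_pos=a[:3],ee_rot=a[3:])
W=lambda x,y:(235+x/4-.4,130+y/4-.4)
T=lambda x,y:(340+x/4-.4,120+y/4-.4); S=lambda x,y:(190+x/4-.4,165+y/4-.4)
for p in ((107,116),(391,114)): print('screw',onz('wrist',*W(*p),72,st).round(1))
for z in(104,107):print('flange',onz('wrist',*W(242,264),z,st).round(1))
for z in(145,149):print('cap',onz('wrist',*W(227,259),z,st).round(1))
for p in ((208,452),(294,452)): print('cheek',onz('wrist',*W(*p),97,st).round(1))
for n,w,t,s in (('flange',W(242,264),T(278,393),S(188,150)),('cap',W(227,259),T(306,414),S(157,52))):
    p,e=tri([ray('wrist',*w,st),ray('top',*t),ray('scene',*s)]);print(n,p.round(1),np.round(e,1))
E
```

```text
screw [ 483.1 -194.    72. ]
screw [ 464.2 -119.6   72. ]
flange [ 505.2 -149.   104. ]
flange [ 504.3 -149.   107. ]
cap [ 492.2 -152.   145. ]
cap [ 491.  -151.9  149. ]
cheek [ 561.3 -146.6   97. ]
cheek [ 555.7 -124.    97. ]
flange [ 504.8 -148.3  105.6] [0.7 0.7 1.4]
cap [ 492.  -151.6  146.8] [0.5 0.3 0.5]
```

```bash
python3 rel.py 505.5 -148.5 107.5
```

```text
2.75 [ 479.  -123.6  287.7] force [-0.7  0.8 -0. ] w 70.25426222333259
[[-0.002 -0.239  0.971]
 [ 0.     0.971  0.239]
 [-1.     0.001 -0.002]]
tool cm [18.01 -3.06  2.  ] q [ -16.    9.   95.   -0.   76. -120.]
```

Call:
jog_arm --plan '[1,-0.5,0.3,0,1,-0.5,0.3,0,1.5,-0.5,0.3,0,1.5,-0.5,0.3,0,1.5,-0.5,0.4,0,1.5,-0.5,0.4,0,1,0,0,0,0,0,0,0,0,0,0,0,0,0,0,0]'

```text
time_s: 3.58
ee_pos: [505.6, -145.4, 199.5]
ee_rot: [-18.8, 89.9, -4.6]
force: [-0.3, 0.2, 0.3]
gripper_width: 70.1
```

```bash
python3 - <<'E'
from h import *
for i in range(3):
    s=env.state(); im=env.grab_frame('wrist'); print(s['ee_pos'].round(1),s['ee_rot'].round(1))
cv2.imwrite('pics/w3.png',im[:,:,::-1])
E
python3 rel.py 505.5 -148.5 107.5
```

```text
[ 505.6 -145.4  199.5] [-18.8  89.9  -4.6]
[ 505.8 -145.5  199.8] [-25.8  89.9 -11.6]
[ 505.8 -145.6  199.9] [-27.9  89.9 -13.7]
3.7333 [ 505.8 -145.7  199.9] force [1.2 0.5 0.4] w 69.65053625099819
[[ 0.002 -0.245  0.969]
 [-0.     0.969  0.245]
 [-1.    -0.001  0.002]]
tool cm [ 9.24 -0.26 -0.11] q [ -17.   16.  100.    0.   65. -122.]
```

View pics/w3.png

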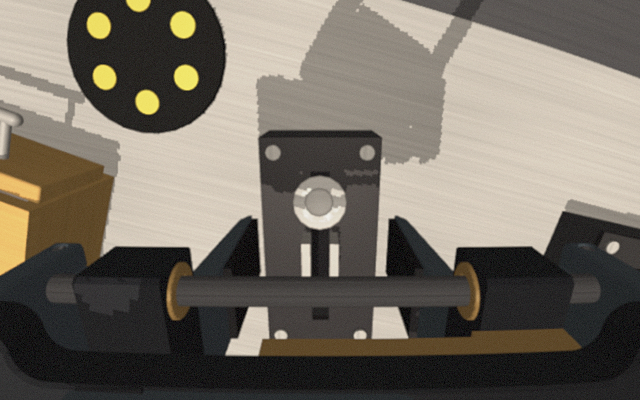

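The flange is at (320,203) and the jaw centre is near u=323, so I need about -2 mm across. Descending.

Call:
jog_arm --plan '[1,-0.2,0,0,1.5,0,0,0,1.5,0,0,0,1.5,0,0,0,1.5,0,0,0,1.2,0,0,0,1.0,0,0,0,0,0,0,0,0,0,0,0,0,0,0,0]'

```text
time_s: 4.57
ee_pos: [506.5, -147.9, 107.5]
ee_rot: [-27.7, 89.9, -13.5]
force: [0.3, -0.9, 0.6]
gripper_width: 69.7
```

```bash
python3 - <<'E'
from h import *
for n in('wrist','scene'): 
    cv2.imwrite(f'pics/{n}4.png',env.grab_frame(n)[:,:,::-1])
E
python3 rel.py 505.5 -148.5 107.5
```

```text
4.6667 [ 506.6 -147.9  107.8] force [-1.2 -0.4 -0. ] w 70.01532823377441
[[ 0.002 -0.245  0.969]
 [-0.001  0.969  0.245]
 [-1.    -0.001  0.002]]
tool cm [ 0.03 -0.03 -0.12] q [ -18.   21.  107.    0.   52. -122.]
```

View pics/wrist4.png

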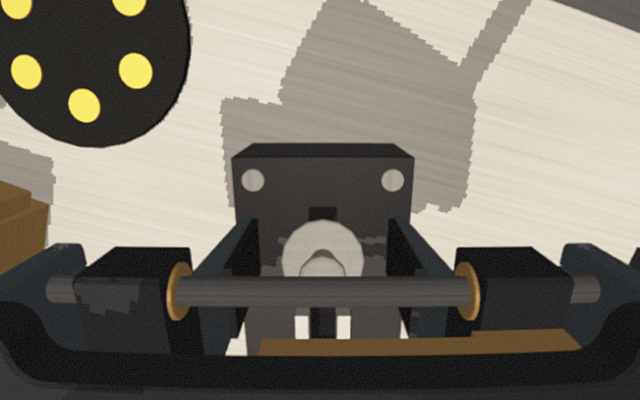

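View pics/scene4.png

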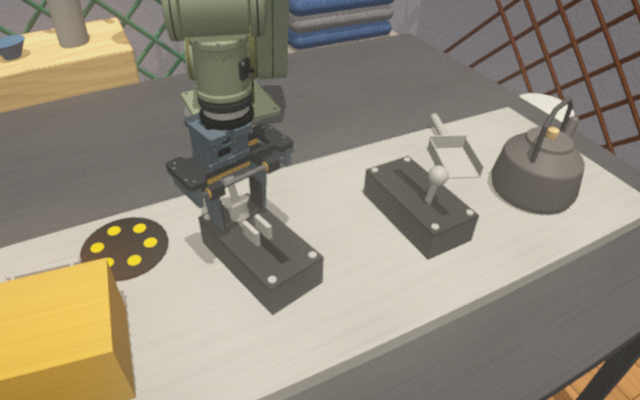

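The fingers straddle the collar, with the flange centred at (323,250). Closing now.

Call:
jog_arm --plan '[0,0,0,0,0,0,0,0,0,0,0,0,0,0,0,0,0,0,0,0,0,0,0,0,0,0,0,0,0,0,0,0]' --claw 3 --newtons 20

```text
time_s: 5.33
ee_pos: [506.1, -148.1, 107.1]
ee_rot: [-71.2, 90.0, -57.0]
force: [-1.3, -2.8, -0.2]
gripper_width: 38.6
```

Call:
jog_arm --plan '[-0.3,0,0,0,-0.3,0,0,0,-0.4,0,0,0,-0.4,0,0,0,-0.4,0,0,0,-0.4,0,0,0,-0.3,0,0,0,0,0,0,0,0,0,0,0,0,0,0,0]'

```text
time_s: 6.17
ee_pos: [506.1, -148.0, 131.8]
ee_rot: [-65.2, 90.0, -51.0]
force: [1.4, -5.4, -4.1]
gripper_width: 39.0
```

```bash
python3 - <<'E'
from h import *
im=env.grab_frame('scene'); print(env.state()['force'],env.state()['ee_pos'])
cv2.imwrite('pics/s5.png',cv2.resize(im[130:310,150:330,::-1],None,fx=3.3,fy=3.3,interpolation=cv2.INTER_CUBIC))
E
```

```text
[ 0.74258175 -5.13907271 -3.68373005] [ 506.14954188 -148.0397441   131.81141524]
```

View pics/s5.png

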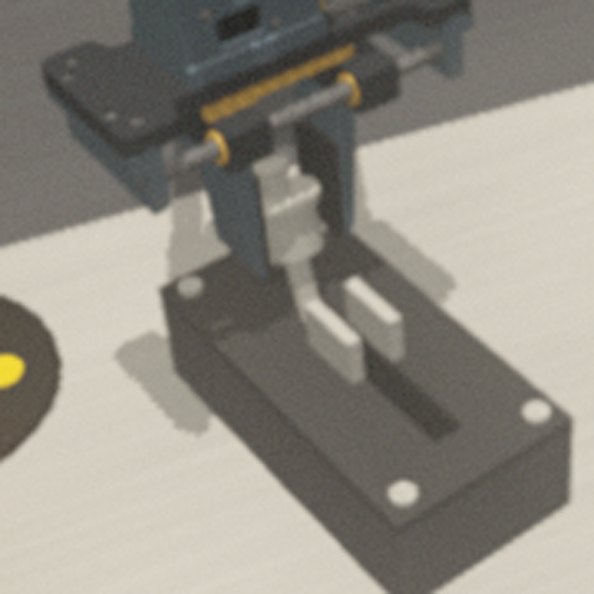

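The collar is clear of the gate, with about -4 N pulling down on it. Carrying it level along the slot.

Call:
jog_arm --plan '[0,0,0.5,0,0,0,0.8,0,0,0,1,0,0,0,1,0,0,0,1,0,0,0,1,0,0,0,1,0,0,0,1,0,0,0,0.7,0,0,0,0,0,0,0,0,0]'

```text
time_s: 7.13
ee_pos: [584.4, -128.3, 131.5]
ee_rot: [-35.2, 89.9, -21.0]
force: [2.2, -5.1, -2.9]
gripper_width: 38.6
```

```bash
python3 - <<'E'
from h import *
im=env.grab_frame('scene'); s=env.state();p=s['ee_pos'];print(s['force'],p,'along',(p[0]-559.2)*.969+(p[1]+135.9)*.245,'lat',-(p[0]-559.2)*.245+(p[1]+135.9)*.969)
cv2.imwrite('pics/s6.png',cv2.resize(im[130:310,150:330,::-1],None,fx=3.3,fy=3.3,interpolation=cv2.INTER_CUBIC))
E
```

```text
[ 2.01504229 -4.07000939 -3.89274283] [ 584.25074904 -128.30571808  131.61974205] along 26.134774885008873 lat 1.2214256622199997
```

View pics/s6.png

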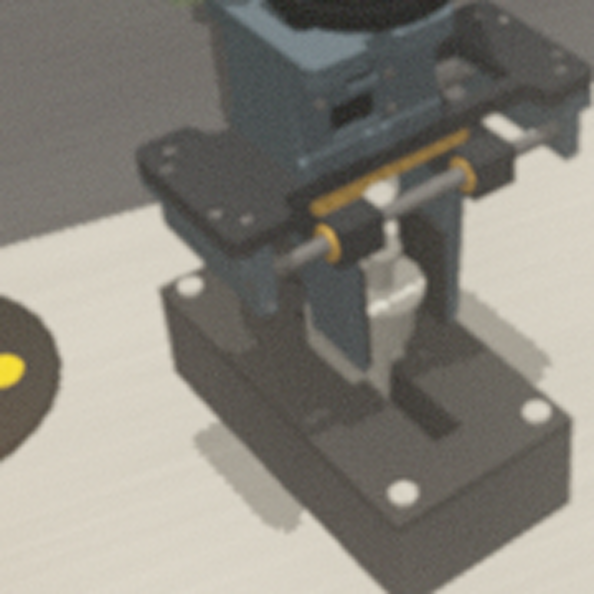

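Call:
jog_arm --plan '[0,0,0.6,0,0,0,0.8,0,0,0,0.8,0,0,0,0.7,0,0,0,0.5,0,0,0,0.4,0,0,0,0,0,0,0,0,0]'

```text
time_s: 7.85
ee_pos: [620.5, -119.2, 131.4]
ee_rot: [-116.4, 90.0, -102.2]
force: [1.8, -5.0, -4.5]
gripper_width: 39.7
```

```bash
cat > look.py <<'E'
from h import *
import sys
im=env.grab_frame('scene'); s=env.state();p=s['ee_pos'];print(s['time_s'],s['force'],p,s['gripper_width'],'along',(p[0]-559.2)*.969+(p[1]+135.9)*.245,'lat',-(p[0]-559.2)*.245+(p[1]+135.9)*.969)
cv2.imwrite(f'pics/{sys.argv[1]}.png',cv2.resize(im[130:310,150:330,::-1],None,fx=3.3,fy=3.3,interpolation=cv2.INTER_CUBIC))
E
python3 look.py s7
```

```text
7.9 [ 2.69649613 -4.67468299 -4.68657867] [ 620.53656292 -119.15848276  131.3939096 ] 38.88429126232408 along 63.536801189384185 lat 1.1950722933611448
```

View pics/s7.png

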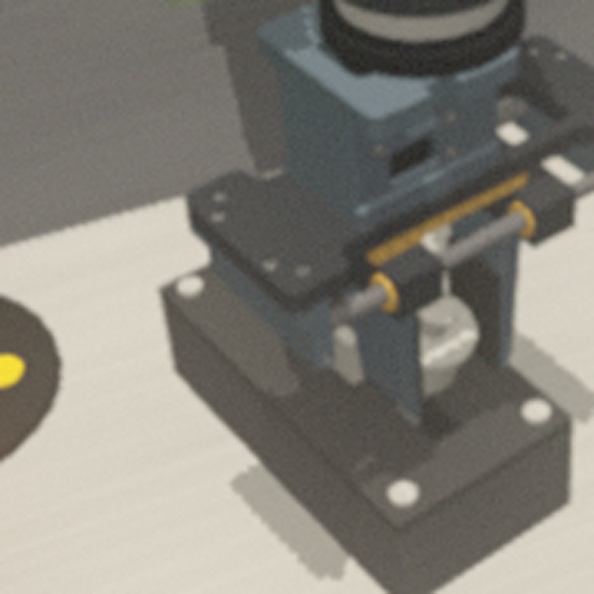

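No stop force yet, so I'll creep forward until it is felt.

Call:
jog_arm --plan '[0,0,0.1,0,0,0,0.1,0,0,0,0.1,0,0,0,0,0,0,0,0,0]'

```text
time_s: 8.32
ee_pos: [622.5, -118.6, 131.3]
ee_rot: [-174.0, 89.9, -159.8]
force: [0.2, -6.2, -3.3]
gripper_width: 38.7
```

Call:
jog_arm --plan '[0,0,0.1,0,0,0,0.1,0,0,0,0.1,0,0,0,0,0,0,0,0,0]'

```text
time_s: 8.73
ee_pos: [624.1, -118.2, 131.1]
ee_rot: [178.7, 89.7, -167.1]
force: [-2.5, -6.8, -1.8]
gripper_width: 38.7
```

The along-slot force has turned negative and is rising, so the lever is on its far stop. Releasing.

Call:
jog_arm --plan '[0,0,0,0,0,0,0,0,0,0,0,0,0,0,0,0,0,0,0,0,0,0,0,0]' --claw 7

```text
time_s: 9.23
ee_pos: [626.3, -116.9, 132.1]
ee_rot: [37.2, 90.0, 51.4]
force: [0.5, -0.2, -1.1]
gripper_width: 69.8
```

```bash
python3 look.py s8
```

```text
9.2833 [0.33648271 0.33462819 0.30715311] [ 626.28724747 -117.02501349  132.06485479] 69.79334679783089 along 69.63191449821902 lat 1.8534863004093403
```

View pics/s8.png

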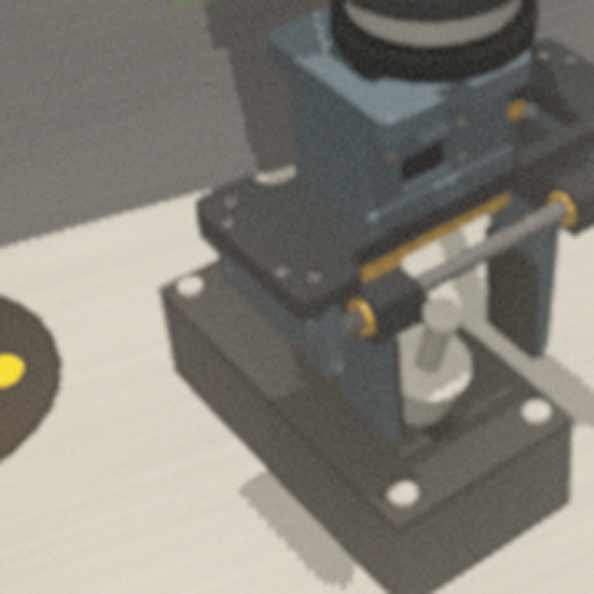

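Collar dropped. Raising clear, straight up, to check.

Call:
jog_arm --plan '[-1,0,0,0,-1.5,0,0,0,-2,0,0,0,-2,0,0,0,-2,0,0,0,-2,0,0,0,-2,0,0,0,-2,0,0,0,-2,0,0,0,0,0,0,0,0,0,0,0]'

```text
time_s: 10.2
ee_pos: [626.5, -117.4, 298.6]
ee_rot: [-21.8, 89.8, -7.6]
force: [-0.4, -0.2, -0.1]
gripper_width: 69.9
```

Call:
jog_arm --plan '[-2,0,-2,0,-2,0,-2,0,0,0,-3,0,0,0,-3,0,0,0,-3,0,0,0,-3,0,0,0,-3,0,0,0,0,0]'

```text
time_s: 10.87
ee_pos: [436.8, -164.1, 336.2]
ee_rot: [161.2, 89.7, 175.3]
force: [-0.1, 0.1, -1.1]
gripper_width: 69.9
```

```bash
python3 look.py s9; python3 - <<'E'
from h import *
im=env.grab_frame('top')[:,:,::-1]
cv2.imwrite('pics/t9full.png',im)
cv2.imwrite('pics/t9.png',cv2.resize(im[120:265,340:450],None,fx=4,fy=4,interpolation=cv2.INTER_CUBIC))
b=env.grab_frame('scene')[:,:,::-1];cv2.imwrite('pics/sc9.png',cv2.resize(b[165:315,190:330],None,fx=4,fy=4,interpolation=cv2.INTER_CUBIC))
cv2.imwrite('pics/sc9full.png',b)
E
```

```text
10.9167 [ 1.00024261 -0.60688063  0.41149881] [ 439.43659469 -163.96379983  336.34003611] 70.28075190072117 along -122.92637070782004 lat 2.1482122661510665
```

View pics/t9full.png

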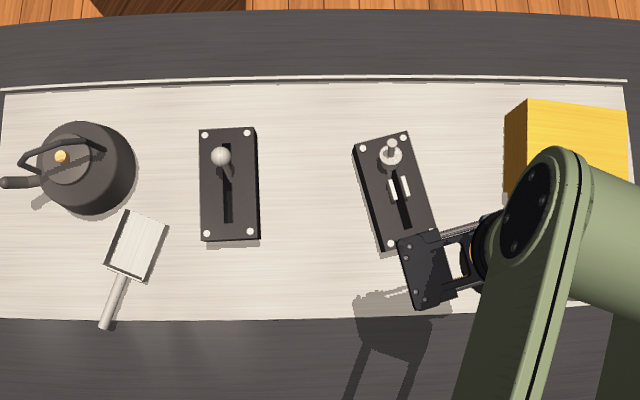

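View pics/sc9.png

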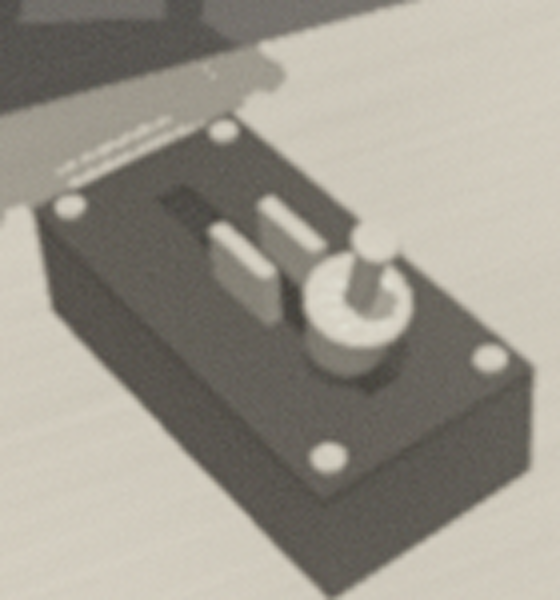

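View pics/t9.png

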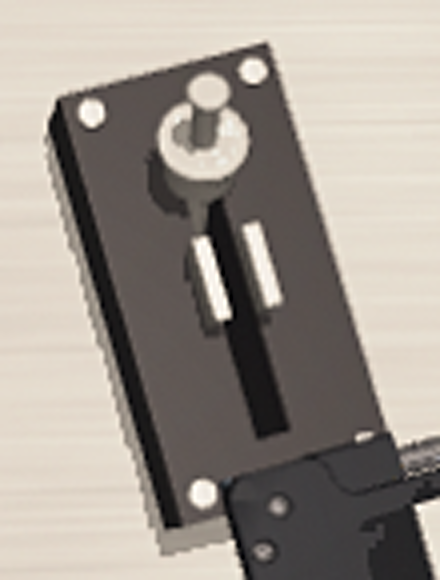

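```bash
python3 - <<'E'
from h import *
T=lambda x,y:(339.6+x/4,119.6+y/4); S=lambda x,y:(189.6+x/4,164.6+y/4)
ax=np.array([.9695,.245,0]);c=np.array([559.2,-135.9,72])
for n,a,b in (('cap0',T(306,414),S(157,52)),('fl0',T(278,393),S(188,150)),('cap',T(208,91),S(375,239)),('fl',T(203,142),S(358,300))):
    p,e=tri([ray('top',*a),ray('scene',*b)]);print(n,p.round(1),np.round(e,1),((p-c)@ax).round(1))
    q=p
E
```

```text
cap0 [ 492.4 -151.4  147.2] [0.3 0.3] -68.6
fl0 [ 504.9 -147.9  105.7] [1.1 1.1] -55.5
cap [ 626.4 -117.6  146. ] [0. 0.] 69.7
fl [ 613.8 -120.6  106.6] [0.5 0.5] 56.7
```

The cap (+69.7 mm, z 146) and flange (+56.7 mm, z 106.6) mirror the start pose, so the lever is at the far end and the collar is fully down. The ball is still at (221,156). Handing in.

```bash
python3 -c "
from workcell import env
print(env.job_done(), env.state()['time_s'])"
```

```text
the job is handed in; nothing more can be done
the job is handed in; nothing more can be done
```

The flue is open. I gripped the collar by its flange across the slot, lifted it 25 mm, and carried it level through the gate until I felt the far stop. Then I released the collar and backed the arm away.

**Lever and collar:** The last top and scene views put the rod cap at +70 mm along the slot; it started at -69 mm. That is a lean of about +0.31 rad. The flange top is at z ≈ 106.6 mm, against 105.7 mm at the start, so the collar is fully down beyond the gate.

**Plain lever:** It did not move; its ball is at the same pixel, (221,156), as before.

**Forces and time:** Wrist force readings stayed under 10 N, and the job took about 11 s. The gripper was clear of everything at hand-in.

**Disagreement:** The top and scene cameras differed by about 4 mm on the housing screws. The wrist view agreed with the top camera, so I used those values.

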